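Switch on the light-gap lamp and hold its shutter half open

TASK

Turn the isolator's handle clockwise from its off tick to its on tick until it rests in the on detent, keeping the lamp's shutter shut until then. Then slide the sprung shutter by its upright tab to half of its travel (tab level with the long tick) and finish while still holding the tab there against the spring: do not let go. Leave the other things on the plate where they are.

Things in the scene. Friction and masses are not known exactly. Their poses are not given: they have to be found in the camera images.
- isolator: lamp isolator: grey box 84x84 mm, 56 high, foot 96x96, fixed. Origin at the centre of its underside, z up. A black bar handle on top turns about its vertical centre line. On the round plate under it a short tick (on the box's own -x side) marks OFF; a longer tick, 60 degrees clockwise seen from above, marks ON
- handle_grip (a point): point on the turning axis of the isolator handle at gripping height, 88 mm above the work surface. The grip bar is 14 mm thick, 56 mm long and spans heights 66 to 100 mm; its point frame turns with it: the bar lies along the point's x axis, its white-lined nose points to the point's -x
- handle (a joint): angle of the isolator handle in rad: 0 = OFF detent (bar along the box's x axis), 1.047 = ON stop, growing clockwise seen from above. An over-centre spring holds it in either end position with about 0.2 N m and snaps it over past the middle (0.52)
- shutter_unit: light-gap lamp: aluminium housing 90 (x) by 220 (y) mm, 44 high, foot 104 wide, fixed; rails and spring barrel on top reach 62 mm. Origin: centre of its underside, z up. The shutter opens along the unit's own +y, away from the barrel at the -y end. White ticks on the rails show the tab's middle when shut, half open (long tick) and open; at half the 60 mm window is half bare
- tab_mid (a point): gripping point in the middle of the shutter's upright steel tab, 77 mm above the work surface; axes parallel to the unit's. The tab is 12 mm thick along the sliding direction (22 mm in its lowest 4 mm), 36 mm wide across, 42 mm high, from 49 to 91 mm above the surface. Shut, it stands at x = 0, y = +12 mm of the unit
- shutter (a joint): travel of the shutter in m: 0 = shut, 0.060 = fully open, 0.030 = half travel. A spring always pulls it shut: 3 N when shut, rising by 2 N per 10 mm (9 N at half, 15 N fully open); let go, it slides shut
- loupe: bystander: black stand loupe, 42 mm across, 39 high, behind the shutter unit; origin at the centre of its underside
- gear: bystander: steel spur gear, 51 mm across, 20 high, in front of the isolator; origin at the centre of its underside
- gauge_block_3: bystander: plain steel gauge block, 35x9x20, behind the isolator; origin at the centre of its underside
Things that resemble listed ones, but are neither listed nor needed, are in the scene too. Of the things that look like the isolator, the largest one is meant.

How it is judged:
By the outcome, as a careful person would: the job done as asked, in the order asked, and still so for the second after the job is handed in, while the arm keeps its last pose, push and grip.
It also fails if it takes over 42 s, if anything falls off the work surface, if the arm or the gripper's body presses on something with over 40 N, if the wrist force passes 120 N, or if a joint passes its speed limit or range.

ROBOT

A 6-joint arm with a two-finger parallel gripper is mounted at the origin on a cart in front of the work surface, level with it; the furniture and walls round the work are solid. World frame = base frame: x ahead of the robot, y to its left, z up, the work surface at z = 0. Lengths are in mm, angles in degrees, forces in N, time in s.
With the tool pointing down it reaches from about 300 to 875 mm from the base axis. Payload 6.4 kg.
Tool frame: the origin (TCP) lies at the very end of the fingers, on their centre line; the grasp point (between the pads) lies pinch_z behind it (pinch_z is the distance from the TCP to the grasp point, in mm); y points along the fingers, z is the direction in which the jaws open and shut, and the axes are right-handed (so a half turn about y gives the same grasp; the last joint's range is limited). The gripper opens to 88 mm and grips with 3 to 60 N. Pads are 18 mm wide; open, the fingers measure 123 mm over their backs; the gripper's body (75 mm by 187 mm) begins 45 mm behind the grasp point.
Start: joints at [58.654, 10.359, 92.074, -0, 77.567, -11.82], TCP at [192.178, 541.949, 238.714] pointing down, gripper open.
Joint ranges: [-171.53, 171.53], [-51.25, 118.39], [17.06, 147.69], [-65.23, 245.23], [0, 150.52], [-178.68, 178.68]. Speed limits (degrees/s): [147.25, 147.25, 172.46, 180, 180, 180].

INTERFACE

Orientations are given as a 3x3 rotation matrix whose columns are the frame's x, y, z axes.
In Python, from rig import state, camera, job_done, pinch_z gives the robot as it stands.
- The arm moves only by the shell command python3 -m handwheel 'ROWS' [OPENING] [FORCE]. ROWS is JSON, a list that holds one entry, the list of rows, each a list of 6 numbers: the shift along the tool's x, y, z in m, then the turn, a rotation vector about the tool's x, y, z in degrees. A call has 1 to 12 rows; each row is the pose to reach, as a shift and turn from the pose commanded when the call began, along the tool's axes at that moment; what a row does not reach only later rows make up. A row lasts 1/10 s, in which the tool goes at most 50 mm and 8.59 degrees, less where a joint would pass 70% of its speed; a pose out of reach is approached as far as the arm can. A call with a gripper value outside its range is refused whole. OPENING is the finger opening in m, from 0 to 0.0881, set as the call begins (- or left out, the last holds). The fingers move at their own pace and stop on an object; FORCE is the grip in N (left out, the last holds). Time passes only in rows, so rows that repeat a pose let the fingers close. It gives the time, the measured TCP pose, the force and the opening at its end, in the units of the state.
- state(): the state, without advancing time (a new reading comes with each control period).
- camera(name): name is "side" or "top"; returns a dict with "frame" (420x560x3 uint8, blue, green, red), "depth" (420x560 float32, mm along the optical axis (not along the pixel's ray), 0 where there is no reading), "intrinsics" (3x3 intrinsics, pixels), "R" (3x3) and "t" (3): a world point X has camera coordinates R X + t. Camera axes: x right, y down, z forward; pixel columns grow to the right and rows downward; lengths in mm; the calibration is good to about 2 mm. A picture is of the moment at which its call begins.
- job_done(): hands the job in, once; it reports no verdict.
The state is a dict: "time": time; "joints": joint angles; "qvel": joint speeds; "joint_efforts": joint torques, N m; "position": TCP position; "tcp_rot": TCP orientation; "contact_force": force on the tool from outside, world axes, zero at the start; "ft_torque": the same for the moment, N m; "opening": finger opening in mm.
Only numpy, scipy, OpenCV 4.12 (cv2) and the standard library are available. Lean on these libraries where they do the work, as an engineer would, in place of code of your own. Each camera call takes 0.05 s, during which the arm holds its last target. There are 200 camera calls.

## Working session

There is one attempt and no reset: what is moved stays moved. The work goes in short steps, Python scripts to look and compute and a shell command to move; the robot and the scene stay as the last step left them, time stands still between calls to the robot, and variables do not carry over. Pictures are saved under pics/ and viewed, about 8 in all and at most 12, crops included, and the job is handed in when it is done.

```bash
mkdir -p pics; ls
python3 - <<'E'
from rig import state,camera,pinch_z
import cv2,numpy as np
print(pinch_z); s=state(); print(s)
for n in("top","side"):
    c=camera(n); np.savez(f"pics/{n}0.npz",**c); cv2.imwrite(f"pics/{n}0.png",c["frame"]); print(n,c["intrinsics"].tolist(),c["R"].round(4).tolist(),c["t"])
E
```

```text
pics
18.700000000000003
{'time': 0.0, 'joints': array([ 5.86559913e+01,  1.03995316e+01,  9.21301413e+01,  2.80752861e-04,
        7.75647856e+01, -1.18203119e+01]), 'qvel': array([-0.02383204,  0.08669185,  0.0866603 ,  0.15230237, -0.05217695,
       -0.05925086]), 'joint_efforts': array([-7.16361264e-04, -4.33848953e+01, -3.41848147e+01,  7.00562261e-02,
        3.84279806e-02, -1.10516014e-04]), 'position': array([191.8768517 , 541.50161269, 237.84606952]), 'tcp_rot': array([[ 9.42502850e-01, -8.61653736e-04,  3.34196999e-01],
       [-3.34197935e-01, -1.40552335e-03,  9.42501865e-01],
       [-3.42388566e-04, -9.99998641e-01, -1.61267266e-03]]), 'contact_force': array([ 0.90777101, -0.12132901,  0.33833522]), 'ft_torque': array([ 0.01369598, -0.03062843,  0.02423033]), 'opening': 88.25980555174655}
top [[504.1719142389011, 0.0, 273.75468123353835], [0.0, 504.1719142389011, 214.48652097460322], [0.0, 0.0, 1.0]] [[-0.0268, -0.9996, -0.0098], [-0.99, 0.0279, -0.138], [0.1383, 0.006, -0.9904]] [ -2.71813428 486.34698214 946.31192825]
side [[418.62771841480867, 0.0, 277.7749840086275], [0.0, 418.62771841480867, 213.84192392534655], [0.0, 0.0, 1.0]] [[0.4383, 0.8987, 0.0108], [0.5907, -0.279, -0.7571], [-0.6774, 0.3383, -0.6532]] [-208.28093758 -219.19903272 1293.97263105]
```

View pics/top0.png

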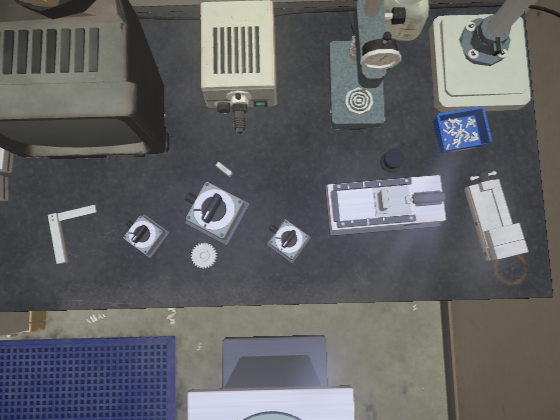

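View pics/side0.png

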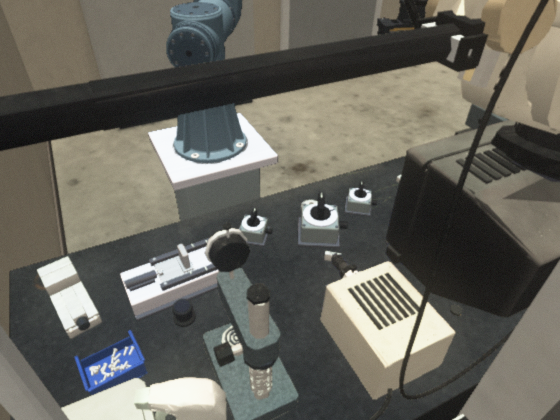

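Things that could be taken for the isolator, in the top view: the large one at (216,211), and small ones at (146,235) and (289,240). The largest, (216,211), is the one meant. The shutter unit is at (386,203), with its barrel on the right; the white device at (497,220) is a look-alike. The next image is a close crop of both chosen things.

Run:
```python
import cv2,numpy as np
t=cv2.imread("pics/top0.png"); s=cv2.imread("pics/side0.png")
f=lambda im,x,y,w,h,k:cv2.resize(im[y:y+h,x:x+w],None,fx=k,fy=k,interpolation=cv2.INTER_CUBIC)
a=f(t,176,171,80,80,5); b=f(t,320,165,130,80,3); c=f(s,285,180,70,75,4); d=f(s,115,225,130,95,3)
W=np.zeros((600,800,3),np.uint8)
for im,x,y in((a,0,0),(b,405,0),(c,0,0+300),(d,405,300)):
    if im is c: x,y=60,402; im=f(s,290,185,60,66,3)
    W[y:y+im.shape[0],x:x+im.shape[1]]=im[:600-y,:800-x]
cv2.imwrite("pics/crop0.png",W)
```

```text
(no output)
```

View pics/crop0.png

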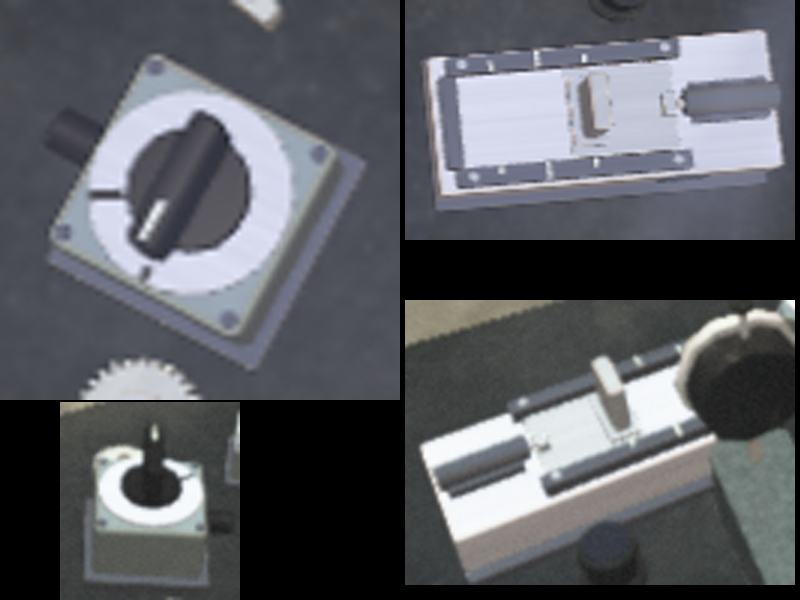

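The crop shows the large isolator with its nose at about (205,217), on the short OFF tick at (205,225), and the longer ON tick at (197,210). The tab stands at about (384,200), in line with the shut (right-hand) ticks, and the barrel is on the right. Next I measure.

```bash
cat > h.py <<'E'
import numpy as np,cv2
def load(n): return dict(np.load(n))
def cloud(c):
    v,u=np.mgrid[:420,:560]; K=c["intrinsics"]; d=c["depth"].astype(float)
    P=np.stack([(u-K[0,2])/K[0,0]*d,(v-K[1,2])/K[1,1]*d,d],-1)
    return (P-c["t"])@c["R"]
def ray(c,px,z):
    px=np.atleast_2d(px).astype(float); K=c["intrinsics"]; o=-c["R"].T@c["t"]
    r=np.c_[px,np.ones(len(px))]@np.linalg.inv(K).T@c["R"]
    return o+r*((z-o[2])/r[:,2])[:,None]
def tri(c1,p1,c2,p2):
    P=[c["intrinsics"]@np.c_[c["R"],c["t"]] for c in(c1,c2)]
    X=cv2.triangulatePoints(*P,np.float64(p1).reshape(2,1),np.float64(p2).reshape(2,1))[:,0]
    return X[:3]/X[3]
def top(c,box,z0,z1,name=""):
    x0,y0,x1,y1=box; P=cloud(c)[y0:y1,x0:x1].reshape(-1,3); ok=c["depth"][y0:y1,x0:x1].ravel()>0
    Q=P[ok&(P[:,2]>z0)&(P[:,2]<z1)]
    if len(Q)<3: print(name,"none"); return
    (cx,cy),(w,h),a=cv2.minAreaRect(Q[:,:2].astype(np.float32))
    print(name,len(Q),"mean",Q.mean(0).round(1),"zmax",Q[:,2].max().round(1),"rect",round(cx,1),round(cy,1),round(w,1),round(h,1),round(a,1))
E
python3 - <<'E'
from h import *
T=load("pics/top0.npz");S=load("pics/side0.npz")
for n,c,hb,tb in(("top",T,(190,185,245,240),(370,180,400,220)),("side",S,(295,185,345,245),(165,235,205,285))):
    top(c,hb,90,110,n+" bar"); top(c,hb,52,60,n+" boxtop"); top(c,tb,82,100,n+" tab")
    top(c,hb,3,110,n+" all")
top(T,(320,165,450,240),38,48,"housing"); top(T,(320,165,450,240),52,60,"rails")
# white dial ring
hsv=cv2.cvtColor(T["frame"],cv2.COLOR_BGR2HSV); m=np.zeros((420,560),np.uint8)
m[185:240,188:245]=((hsv[...,2]>195)&(hsv[...,1]<45))[185:240,188:245]
C=max(cv2.findContours(m,0,1)[0],key=cv2.contourArea); e=cv2.fitEllipse(C); print("dial",e, ray(T,e[0],57))
d=ray(T,e[0],57)[0]
for n,p in(("off",(205.4,225.4)),("on",(197,209.8))):
    q=ray(T,p,57)[0]-d; print(n,q.round(1),np.degrees(np.arctan2(q[1],q[0])))
# ticks on rails: crop0 pix/3+ (320,165)
for n,a,b in(("shut",(585,57),(597,162)),("half",(537,59),(549,169)),("open",(490,65),(502,173))):
    for p in(a,b): print(n,ray(T,((p[0]-405)/3+320,p[1]/3+165),56).round(1)[0])
E
```

```text
top bar 245 mean [493.7  98.1  98.9] zmax 104.1 rect 494.2 99.0 15.0 55.3 60.2
top boxtop 855 mean [493.1  93.5  56.8] zmax 60.0 rect 496.3 97.5 83.6 83.6 61.2
top tab 141 mean [ 502.3 -219.7   90. ] zmax 94.5 rect 502.5 -220.2 35.8 12.5 2.4
top all 2303 mean [490.8  93.7  55.9] zmax 104.1 rect 497.8 97.2 108.3 112.1 88.4
side bar 114 mean [496.8  93.8  99. ] zmax 102.4 rect 493.0 95.9 13.8 56.4 62.8
side boxtop 415 mean [506.2  86.4  56.6] zmax 60.0 rect 494.5 95.6 83.9 85.8 61.5
side tab 106 mean [ 503.6 -222.8   89.7] zmax 93.7 rect 500.5 -222.5 37.2 12.4 3.1
side all 1823 mean [504.5  88.5  46.7] zmax 102.4 rect 436.9 138.6 124.8 237.1 62.1
housing 2694 mean [ 501.2 -233.4   44. ] zmax 48.0 rect 516.8 -232.2 118.3 221.1 3.2
rails 1499 mean [ 501.3 -211.6   55.8] zmax 60.0 rect 503.4 -233.2 84.5 213.6 3.3
dial ((213.70533752441406, 208.9186248779297), (36.90678787231445, 37.215946197509766), 66.4162826538086) [[496.74354079  97.70386946  57.        ]]
off [-31.1  16.1   0. ] 152.69381177527362
on [-0.8 31.8  0. ] 91.43466128799126
shut [ 536.1 -220.8   56. ]
shut [ 468.5 -224.6   56. ]
half [ 535.7 -190.2   56. ]
half [ 464.9 -194.1   56. ]
open [ 532.6 -160.1   56. ]
open [ 463.2 -164.4   56. ]
```

Run:
```python
from h import *
T=load("pics/top0.npz");S=load("pics/side0.npz")
P=np.r_[cloud(T)[T["depth"]>0],cloud(S)[S["depth"]>0]]
P=P[(P[:,2]>115)&(P[:,0]>330)&(P[:,0]<660)]
for n,c,a in(("handle off",(494.5,97.3),61),("handle 30",(494.5,97.3),31),("handle on",(494.5,97.3),1),("tab",(500.5,-206),-86.8)):
    a=np.radians(a);d=P[:,:2]-c; l=abs(d@[np.cos(a),np.sin(a)]);w=abs(d@[-np.sin(a),np.cos(a)])
    k=(l<120)&(w<60); print(n,k.sum(), P[k].min(0).round() if k.any() else "", P[k].max(0).round() if k.any() else "")
r=P[(P[:,2]<600)&(abs(P[:,1])<420)]
H,_,_=np.histogram2d(r[:,0],r[:,1],bins=[np.arange(340,681,40),np.arange(-400,401,40)])
print(H[::-1,::-1].astype(int))
```

```text
handle off 0  
handle 30 0  
handle on 0  
tab 0  
[[ 756  936 1009 1334 1279 2099    0    0    0    0    0    0    0    0
     0    0    0    0    0    0]
 [ 610  755  744  456  551  467    0    0    0    0    0    0    0    0
     0    0    0    0    0    0]
 [   0    0    0    0    0    0    0    0    0    0    0    0    0    0
     0    0    0    0    0    0]
 [   0    0    0    0    0    0    0    0    0    0    0    0    0    0
     0    0    0    0    0    0]
 [   0    0    0    0    0    0    0    0    0    0    0    0    0    0
     0    0    0    0    0    0]
 [   0    0    0    0    0    0    0    0    0    0    0    0    0    0
     0    0    0    0    0    0]
 [   0    0    0    0    0    0    0    0    0    0    0    0    0    0
     0    0    0    0    0    0]
 [   0    0    0    0    0    0    0    0    0    0    0    0    0    0
     0    0    0    0    0    0]]
```

```bash
python3 -m handwheel '[[[0.012,0.002,-0.009,0,0.5,0],[0.045,0.007,-0.033,0,1.5,0],[0.090,0.014,-0.066,0,2.5,0],[0.135,0.020,-0.099,0,3.5,0],[0.180,0.025,-0.132,0,4.5,0],[0.225,0.032,-0.165,0,5.5,0],[0.270,0.038,-0.198,0,6.5,0],[0.315,0.045,-0.231,0,7.5,0],[0.360,0.052,-0.264,0,8.5,0],[0.400,0.058,-0.293,0,9.5,0],[0.425,0.058,-0.312,0,9.5,0],[0.4335,0.058,-0.318,0,9.5,0]]]' 0.06 30
python3 - <<'E'
from h import *
from rig import state,camera
s=state();print(s["time"],s["position"],s["tcp_rot"].round(3).tolist(),s["joints"].round(1),s["opening"],s["contact_force"])
im=[]
for n in("top","side"):
    c=camera(n); np.savez(f"pics/{n}1.npz",**c)
    x,y=(170,150) if n=="top" else (270,110)
    im.append(cv2.resize(c["frame"][y:y+140,x:x+100],None,fx=4,fy=4))
cv2.imwrite("pics/v1.png",np.hstack(im))
E
```

```text
time: 1.3
position: [495.1, 93.7, 180.2]
tcp_rot: [[0.873, -0.0, 0.487], [-0.487, -0.001, 0.873], [0.0, -1.0, -0.001]]
contact_force: [0.4, 1.2, -0.4]
opening: 59.6
1.3 [495.10026003  93.68002295 180.18512048] [[0.873, -0.0, 0.487], [-0.487, -0.001, 0.873], [0.0, -1.0, -0.001]] [ -2.8   4.8 105.4  -0.   69.8 -63.6] 59.63560972176765 [ 0.43193877  1.24549519 -0.42309848]
```

View pics/v1.png

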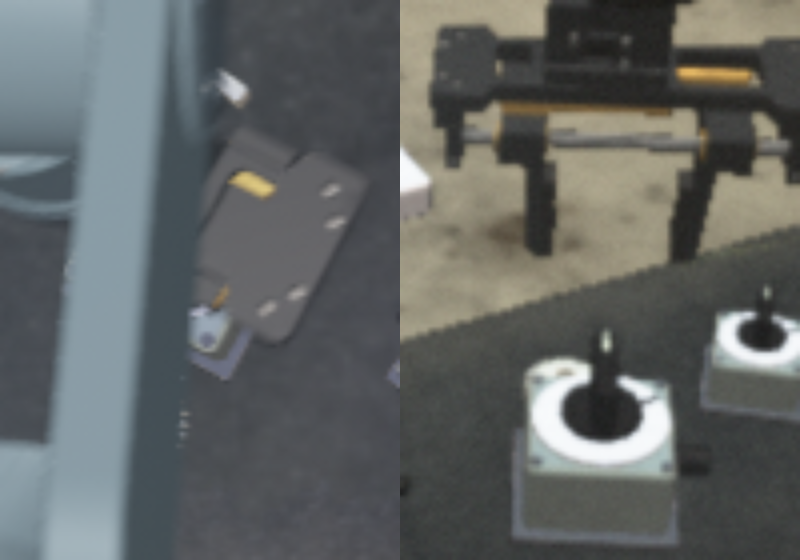

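The side view shows the open fingers astride the bar (handle at crop (605,345)) and above it. Next I check that the arm has settled.

```bash
cat >> h.py <<'E'
def go(x,y,z=None):
    from rig import state
    s=state();R=s["tcp_rot"];p=s["position"];d=np.array([x,y,z or p[2]])-p
    j=R[:,2];print("t",round(s["time"],2),"pos",p.round(1),"jaw",np.degrees(np.arctan2(j[1],j[0])).round(1),"F",s["contact_force"].round(1),"M",s["ft_torque"].round(2),"open",round(s["opening"],1),"-> shift mm",(R.T@d).round(1))
E
python3 -c "
from h import *
go(494.5,97.3,70.5)"
```

```text
t 1.4 pos [495.9  93.  180.3] jaw 60.7 F [ 0.3 -0.3  0.4] M [-0.05  0.03 -0.02] open 59.7 -> shift mm [ -3.4 109.8   3.2]
```

```bash
python3 -m handwheel '[[[-0.0034,0.02,0.0032,0,0,0],[-0.0034,0.05,0.0032,0,0,0],[-0.0034,0.075,0.0032,0,0,0],[-0.0034,0.09,0.0032,0,0,0],[-0.0034,0.09,0.0032,0,0,0]]]'
python3 - <<'E'
from h import *
from rig import camera
c=camera("side"); cv2.imwrite("pics/v2.png",cv2.resize(c["frame"][130:260,250:390],None,fx=4,fy=4)); np.savez("pics/side2.npz",**c)
go(494.5,97.3,70.5)
E
```

```text
time: 1.9
position: [490.1, 102.1, 88.3]
tcp_rot: [[0.874, -0.006, 0.485], [-0.485, 0.0, 0.875], [-0.005, -1.0, -0.003]]
contact_force: [-0.1, -0.2, -0.0]
opening: 59.8
t 1.95 pos [491.3 102.1  89.8] jaw 61.0 F [-0.4 -0.6 -0.1] M [-0.04 -0.05  0.02] open 60.0 -> shift mm [ 5.2 19.3 -2.6]
```

View pics/v2.png

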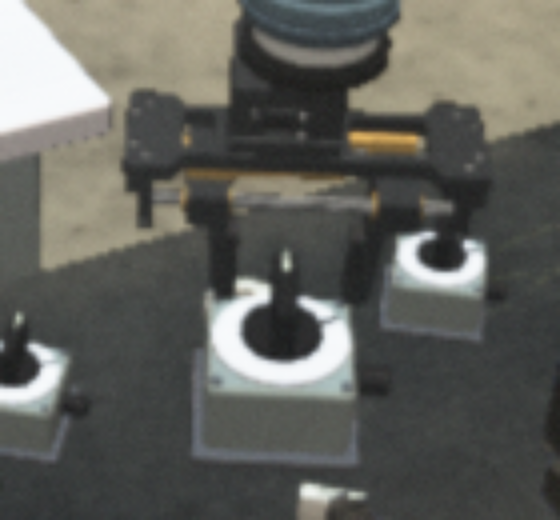

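```bash
for i in 1 2; do python3 -m handwheel '[[[0,0,0,0,0,0],[0,0,0,0,0,0]]]' >/dev/null; python3 -c "
from h import *
go(494.5,97.3,70.5)"; done
```

```text
t 2.15 pos [493.8 101.9  92. ] jaw 61.0 F [ 0.2 -0.1  0.1] M [-0.02 -0.06 -0.02] open 59.9 -> shift mm [ 2.8 21.5 -3.7]
t 2.35 pos [493.5 101.8  91.4] jaw 61.0 F [ 0.5 -0.5 -0.7] M [-0.01 -0.01 -0.05] open 60.2 -> shift mm [ 3.1 20.9 -3.5]
```

The readings after motion were taken mid-settling, and the commands themselves are accurate. I'll correct, lower, dwell, then close.

```bash
python3 -m handwheel '[[[0.003,0.0,-0.0035,0,0,0],[0.003,0.007,-0.0035,0,0,0],[0.003,0.014,-0.0035,0,0,0],[0.003,0.021,-0.0035,0,0,0],[0.003,0.021,-0.0035,0,0,0],[0.003,0.021,-0.0035,0,0,0],[0.003,0.021,-0.0035,0,0,0]]]' && python3 -m handwheel '[[[0,0,0,0,0,0],[0,0,0,0,0,0],[0,0,0,0,0,0],[0,0,0,0,0,0],[0,0,0,0,0,0],[0,0,0,0,0,0],[0,0,0,0,0,0],[0,0,0,0,0,0]]]' 0.0 30; python3 -c "
from h import *
go(494.5,97.3,70.5)"
```

```text
time: 3.05
position: [494.1, 97.3, 69.8]
tcp_rot: [[0.874, 0.0, 0.485], [-0.485, -0.0, 0.874], [0.0, -1.0, 0.0]]
contact_force: [-0.8, 0.0, 0.3]
opening: 60.4
time: 3.85
position: [494.0, 97.3, 69.7]
tcp_rot: [[0.874, 0.0, 0.485], [-0.485, 0.0, 0.874], [0.0, -1.0, 0.0]]
contact_force: [-0.7, 0.8, 0.9]
opening: 13.8
t 3.85 pos [494.   97.3  69.7] jaw 61.0 F [-0.7  0.8  0.9] M [-0.08  0.02 -0.06] open 13.8 -> shift mm [ 0.4 -0.8  0.2]
```

The fingers hold the bar (13.8 mm, almost no side force). Now I turn it clockwise.

```bash
python3 -m handwheel '[[[0,0,0,0,2,0],[0,0,0,0,6,0],[0,0,0,0,10,0],[0,0,0,0,15,0],[0,0,0,0,20,0],[0,0,0,0,25,0],[0,0,0,0,30,0]]]' && python3 -m handwheel '[[[0,0,0,0,5,0],[0,0,0,0,10,0],[0,0,0,0,15,0],[0,0,0,0,20,0],[0,0,0,0,25,0],[0,0,0,0,28,0],[0,0,0,0,30,0],[0,0,0,0,30,0],[0,0,0,0,30,0],[0,0,0,0,30,0]]]'; python3 -c "
from h import *
go(494.5,97.3,70.5)"
```

```text
time: 4.55
position: [494.1, 97.4, 69.7]
tcp_rot: [[0.512, 0.0, 0.859], [-0.859, 0.0, 0.512], [0.0, -1.0, 0.0]]
contact_force: [0.8, 1.5, -1.5]
opening: 13.8
time: 5.55
position: [494.4, 97.5, 69.8]
tcp_rot: [[0.018, 0.001, 1.0], [-1.0, 0.0, 0.018], [-0.0, -1.0, 0.001]]
contact_force: [4.2, 2.9, -4.5]
opening: 13.6
t 5.55 pos [494.4  97.5  69.8] jaw 1.0 F [ 4.2  2.9 -4.5] M [ 0.16 -0.55 -0.1 ] open 13.6 -> shift mm [ 0.2 -0.7  0.1]
```

```bash
python3 -m handwheel '[[[0,0,0,0,1,0],[0,0,0,0,2,0],[0,0,0,0,2,0],[0,0,0,0,2,0]]]'; python3 -c "
from h import *
go(494.5,97.3,70.5)"
```

```text
time: 5.95
position: [494.4, 97.5, 69.8]
tcp_rot: [[-0.017, 0.001, 1.0], [-1.0, -0.0, -0.017], [0.0, -1.0, 0.001]]
contact_force: [3.6, 3.3, -4.9]
opening: 13.8
t 5.95 pos [494.4  97.5  69.8] jaw -1.0 F [ 3.6  3.3 -4.9] M [ 0.33 -0.66  0.6 ] open 13.8 -> shift mm [ 0.1 -0.7  0.1]
```

The moment rose to 0.6 N m, so the handle is at the stop. I release, rise and look.

```bash
python3 -m handwheel '[[[0,0,0,0,0,0],[0,0,0,0,0,0],[0,0,0,0,0,0],[0,0,0,0,0,0],[0,0,0,0,0,0]]]' 0.05 && python3 -m handwheel '[[[0,-0.01,0,0,0,0],[0,-0.035,0,0,0,0],[0,-0.07,0,0,0,0],[0,-0.1,0,0,0,0],[0,-0.11,0,0,0,0],[0,-0.11,0,0,0,0],[0,-0.11,0,0,0,0],[0,-0.11,0,0,0,0]]]'
python3 - <<'E'
from h import *
from rig import camera
c=camera("side"); np.savez("pics/side3.npz",**c)
top(c,(295,185,345,245),90,110,"bar")
R=np.array
go(501.5,-221.3,150)
E
```

```text
time: 6.45
position: [493.9, 97.2, 69.7]
tcp_rot: [[-0.018, -0.0, 1.0], [-1.0, -0.0, -0.018], [0.0, -1.0, -0.0]]
contact_force: [0.3, -0.1, -0.2]
opening: 49.3
time: 7.25
position: [492.8, 97.3, 177.9]
tcp_rot: [[-0.018, -0.003, 1.0], [-1.0, 0.0, -0.018], [-0.0, -1.0, -0.003]]
contact_force: [-0.2, 0.6, -0.3]
opening: 50.1
bar 158 mean [496.3  96.1  97.8] zmax 102.7 rect 494.5 97.8 14.6 56.7 3.5
t 7.3 pos [492.9  97.3 178. ] jaw -1.0 F [ 0.5 -0.5  0.5] M [-0.04  0.04 -0.03] open 50.0 -> shift mm [318.4  27.9  14.5]
```

```bash
python3 -m handwheel '[[[0.01,0,0.0,0,4,0],[0.035,0,0.001,0,11,0],[0.07,0,0.003,0,19,0],[0.105,0,0.004,0,27,0],[0.14,0,0.006,0,35,0],[0.175,0,0.007,0,43,0],[0.21,0,0.008,0,51,0],[0.245,0,0.01,0,59,0],[0.275,0,0.011,0,67,0],[0.3,0,0.012,0,75,0],[0.312,0.01,0.013,0,82,0],[0.3185,0.02,0.013,0,85.8,0]]]' 0.032 50 && python3 -m handwheel '[[[0,0.01,0,0,0,0],[0,0.01,0,0,0,0],[0,0.01,0,0,0,0],[0,0.01,0,0,0,0],[0,0.01,0,0,0,0]]]'
python3 - <<'E'
from h import *
from rig import camera
go(501.5,-221.3,63)
T=camera("top");S=camera("side"); np.savez("pics/side4.npz",**S)
top(T,(190,185,245,240),90,110,"bar top")
a=cv2.resize(T["frame"][165:255,170:260],None,fx=4.4,fy=4.4,interpolation=2)
b=cv2.resize(S["frame"][180:300,110:230],None,fx=3.3,fy=3.3,interpolation=2)
cv2.imwrite("pics/v4.png",np.hstack([a,b]))
E
```

```text
time: 8.5
position: [500.8, -222.7, 158.3]
tcp_rot: [[-0.999, -0.001, 0.049], [-0.049, 0.001, -0.999], [0.001, -1.0, -0.001]]
contact_force: [0.5, 0.0, -0.0]
opening: 32.3
time: 9.0
position: [501.7, -221.2, 150.3]
tcp_rot: [[-0.998, 0.001, 0.057], [-0.057, -0.001, -0.998], [-0.001, -1.0, 0.001]]
contact_force: [-0.1, -0.3, -0.4]
opening: 32.1
t 9.0 pos [ 501.7 -221.2  150.3] jaw -86.8 F [-0.1 -0.3 -0.4] M [-0.02  0.16 -0.03] open 32.1 -> shift mm [ 0.2 87.3  0. ]
bar top 244 mean [495.4  99.   99.2] zmax 104.6 rect 495.9 99.3 14.7 54.6 1.9
```

View pics/v4.png

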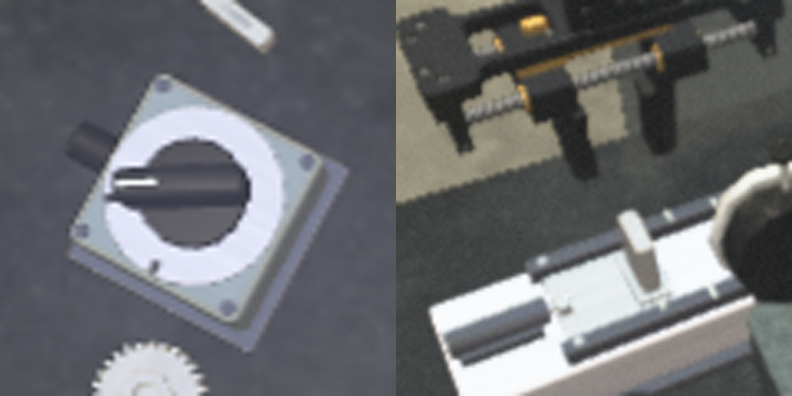

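The nose now covers the ON tick (crop (130,185)), the bar has turned from 60.2° to 1.9°, and it stays there when released. The shutter is still shut and the fingers are above the tab (crop (640,245)). I go down, dwell, then close with 50 N.

```bash
python3 -m handwheel '[[[0,0.015,0,0,0,0],[0,0.035,0,0,0,0],[0,0.05,0,0,0,0],[0,0.058,0,0,0,0],[0,0.064,0,0,0,0],[0,0.07,0,0,0,0],[0,0.076,0,0,0,0],[0,0.082,0,0,0,0],[0,0.087,0,0,0,0],[0,0.087,0,0,0,0],[0,0.087,0,0,0,0],[0,0.087,0,0,0,0]]]' && python3 -m handwheel '[[[0,0,0,0,0,0],[0,0,0,0,0,0],[0,0,0,0,0,0],[0,0,0,0,0,0],[0,0,0,0,0,0],[0,0,0,0,0,0]]]' 0 50; python3 -c "
from h import *
go(499.8,-191.3)"
```

```text
time: 10.3
position: [501.5, -221.6, 63.0]
tcp_rot: [[-0.998, 0.0, 0.055], [-0.055, -0.0, -0.998], [-0.0, -1.0, 0.0]]
contact_force: [-0.4, 0.0, -0.3]
opening: 31.8
time: 10.9
position: [501.4, -221.7, 62.9]
tcp_rot: [[-0.998, 0.0, 0.055], [-0.055, -0.0, -0.998], [-0.0, -1.0, 0.0]]
contact_force: [-0.4, -0.7, 1.0]
opening: 11.5
t 10.9 pos [ 501.4 -221.7   62.9] jaw -86.8 F [-0.4 -0.7  1. ] M [-0.17  0.19  0.11] open 11.5 -> shift mm [ -0.1  -0.  -30.4]
```

```bash
python3 -m handwheel '[[[0,0,-0.001,0,0,0],[0,0,-0.004,0,0,0],[0,0,-0.008,0,0,0],[0,0,-0.013,0,0,0],[0,0,-0.018,0,0,0],[0,0,-0.023,0,0,0],[0,0,-0.027,0,0,0],[0,0,-0.029,0,0,0],[0,0,-0.03,0,0,0],[0,0,-0.03,0,0,0],[0,0,-0.03,0,0,0],[0,0,-0.03,0,0,0]]]'
python3 - <<'E'
from h import *
from rig import camera
go(499.8,-191.3)
T=camera("top");S=camera("side"); np.savez("pics/side5.npz",**S); np.savez("pics/top5.npz",**T)
a=cv2.resize(T["frame"][160:240,320:450],None,fx=3,fy=3,interpolation=2)
b=cv2.resize(S["frame"][200:320,110:240],None,fx=4,fy=4,interpolation=2)
W=np.zeros((480,390+520-110,3),np.uint8);W[:240,:390]=a;W[:,390:]=b[:,:410]
cv2.imwrite("pics/v5.png",W)
E
```

```text
time: 12.1
position: [499.7, -192.5, 62.9]
tcp_rot: [[-0.998, 0.001, 0.055], [-0.055, -0.002, -0.998], [-0.0, -1.0, 0.002]]
contact_force: [-0.2, -8.8, -2.2]
opening: 11.5
t 12.1 pos [ 499.7 -192.5   62.9] jaw -86.8 F [-0.2 -8.8 -2.2] M [-1.22  0.25  0.05] open 11.5 -> shift mm [-0.2 -0.  -1.2]
```

View pics/v5.png

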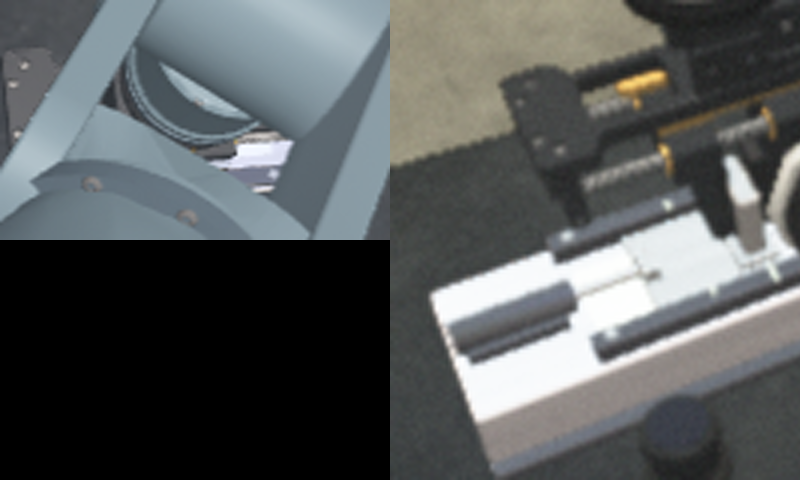

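Run:
```python
from h import *
A=load("pics/side4.npz");B=load("pics/side5.npz")
u=np.array([-np.sin(np.radians(3.2)),np.cos(np.radians(3.2))])
for n,c in(("shut",A),("now",B)):
    P=cloud(c);hsv=cv2.cvtColor(c["frame"],cv2.COLOR_BGR2HSV)
    s=(P[...,:2]-[501.5,-221.3])@u; w=(P[...,:2]-[501.5,-221.3])@[u[1],-u[0]]
    k=(P[...,2]>62)&(P[...,2]<96)&(abs(w)<24)&(s>-30)&(s<60)&(hsv[...,2]>110)
    k&=(w>12)&(w<22) # far end face / +x face
    print(n,k.sum(),"slide y mean",s[k].mean().round(2),"pct",np.percentile(s[k],[5,25,50,75,95]).round(1),"z",P[...,2][k].min().round(),P[...,2][k].max().round())
go(499.8,-191.3)
```

```text
shut 72 slide y mean -1.02 pct [-6.1 -3.9 -1.2  1.9  4.3] z 62.0 93.0
now 59 slide y mean 27.79 pct [23.2 25.4 27.4 30.2 32.2] z 63.0 92.0
t 12.2 pos [ 499.7 -192.5   62.9] jaw -86.8 F [-1.7 -9.5 -0.8] M [-1.25  0.36  0.08] open 12.0 -> shift mm [-0.2 -0.  -1.2]
```

The tab has moved about 29 mm by both the camera and the arm (9 N of spring). I add 1 mm more.

```bash
python3 -m handwheel '[[[0,0,-0.0005,0,0,0],[0,0,-0.001,0,0,0],[0,0,-0.001,0,0,0],[0,0,-0.001,0,0,0],[0,0,-0.001,0,0,0],[0,0,-0.001,0,0,0],[0,0,-0.001,0,0,0],[0,0,-0.001,0,0,0],[0,0,-0.001,0,0,0],[0,0,-0.001,0,0,0]]]'
python3 - <<'E'
from h import *
from rig import camera
go(499.8,-191.3)
c=camera("side"); P=cloud(c);hsv=cv2.cvtColor(c["frame"],cv2.COLOR_BGR2HSV)
u=np.array([-np.sin(np.radians(3.2)),np.cos(np.radians(3.2))])
s=(P[...,:2]-[501.5,-221.3])@u; w=(P[...,:2]-[501.5,-221.3])@[u[1],-u[0]]
k=(P[...,2]>62)&(P[...,2]<96)&(s>-30)&(s<60)&(hsv[...,2]>110)&(w>12)&(w<22)
print("tab",s[k].mean()+1.02,np.percentile(s[k],[5,50,95])); top(c,(295,185,345,245),90,110,"bar")
cv2.imwrite("pics/v6.png",cv2.resize(c["frame"][180:300,130:350],None,fx=3.6,fy=3.6,interpolation=2))
E
```

```text
time: 13.2
position: [499.7, -191.7, 62.9]
tcp_rot: [[-0.998, 0.001, 0.055], [-0.055, -0.002, -0.998], [-0.0, -1.0, 0.003]]
contact_force: [-0.9, -9.3, -3.2]
opening: 11.7
t 13.2 pos [ 499.7 -191.7   62.9] jaw -86.8 F [-0.9 -9.3 -3.2] M [-1.36  0.29  0.13] open 11.7 -> shift mm [-0.2 -0.  -0.4]
tab 29.4469379337628 [23.96355906 28.14982198 33.88681546]
bar 164 mean [496.1  95.9  97.5] zmax 102.9 rect 494.9 96.8 16.9 55.4 5.4
```

View pics/v6.png

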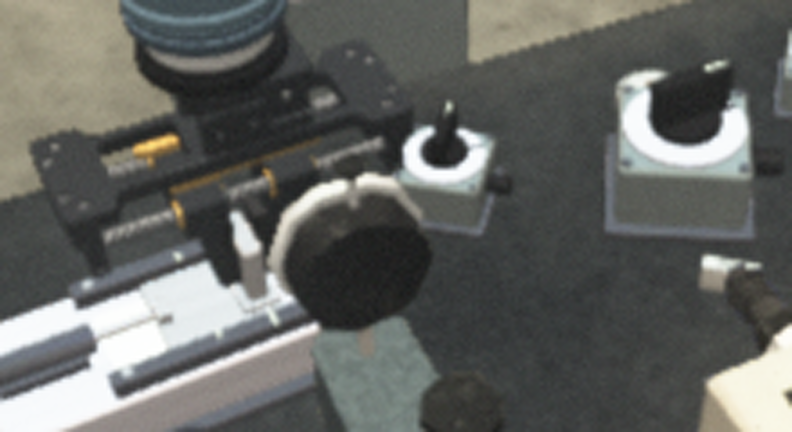

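The tab stands level with the long tick (crop (270,315)), held by the fingers, and the isolator handle is still on. I hand it in.

```bash
python3 -c "
from rig import job_done; print(job_done())"
```

```text
the job is handed in; nothing more can be done
None
```

The isolator is on and the shutter is held at half travel. I handed the job in at about 13 s of the 42 s allowed; no verdict was reported.

- **Isolator:** I gripped the largest isolator's handle and turned it 60° clockwise, plus 2° until the moment rose to 0.6 N m at the stop. After release the nose covered the ON tick, and the top view showed about 58° of turn. The side view's bar angle was noisier (54–59° of turn between readings).
- **Shutter:** It was still shut until the handle was on. I then slid the tab open and kept hold of it with the grip set at 50 N. My last checks of its travel were:
  - **Arm:** about 30.0 mm.
  - **Camera:** about 29.4 mm.
  - **Spring force:** 9.3 N, against 9 N expected at half.
- **Other things on the plate:** I did not plan any contact with them, and the pictures showed no sign that they moved. I did not measure them again at the end.
- **Not checked from above:** At the end the arm hid the shutter from the top camera, so the half-travel check rests on the side view, the arm's position and the force.

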